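# Load two steel blanks into an inclined spring magazine

### The arm

A 7-joint arm with a two-finger parallel gripper is mounted at the origin on a cart in front of the work surface, level with it; the furniture and walls round the work are solid. World frame = base frame: x ahead of the robot, y to its left, z up, the work surface at z = 0. Lengths are in m, angles in degrees, forces in N, time in s.
With the tool pointing down it reaches from about 0.425 to 0.825 m from the base axis. Payload 3.6 kg.
Tool frame: the origin (TCP) lies on the front face of the gripper's body, between the roots of the fingers; the fingertips stand 84 mm ahead of it and the grasp point (between the pads) lies 65 mm ahead of it; z points along the fingers, y is the line along which they close (so a half turn about z gives the same grasp; the last joint's range is limited). The gripper opens to 93 mm and grips with 3 to 60 N. Pads are 15 mm wide; open, the fingers measure 128 mm over their backs; the gripper's body (75 mm by 188 mm) begins 65 mm behind the grasp point.
Start: joints at [-70.216, 35.231, -0.722, 81.555, 0.464, 63.22, -2.315], TCP at [0.236, 0.606, 0.303] pointing down, gripper open.
Joint ranges: [-178.69, 178.69], [-17.37, 117.87], [-77.05, 75.6], [15.02, 138.74], [-78.02, 258.01], [0.78, 113.62], [-162.83, 162.83]. Speed limits (degrees/s): [159.86, 159.86, 180, 180, 180, 180, 180].

### API

Orientations are given as [roll, pitch, yaw] about the fixed x, y, z axes, in that order (R = Rz(yaw) Ry(pitch) Rx(roll)).
In Python, from bench import status, vision, ctrl gives the robot as it stands. The module is installed in compiled form; this text tells all that it offers.
- The arm moves only by the shell command python3 -m crank 'ROWS' [OPENING] [FORCE]. ROWS is JSON, a list of rows, each a list of 2 entries, a list of its own where there are three numbers: the shift along the tool's x, y, z in mm, then the turn, a rotation vector about the tool's x, y, z in degrees. A call has 1 to 10 rows; each row shifts and turns the commanded pose from where the row before left it, along the tool's axes as they then stand; what a row does not reach is not made up. A row lasts 1/8 s, in which the tool goes at most 62.5 mm and 10.7 degrees, less where a joint would pass 70% of its speed; a pose out of reach is approached as far as the arm can. A call is refused whole if a number of a shift passes 62.5 or a number of a turn 10.7, either way. A call with a gripper value outside its range is refused whole. OPENING is the closure, from -1 (fully open) to 1 (shut), set as the call begins (- or left out, the last holds). The fingers move at their own pace and stop on an object; FORCE is the grip in N (left out, the last holds). Time passes only in rows, so rows that do not move let the fingers close. It gives the time, the measured TCP pose, the force, the opening and the grip force at its end, in the units of the state.
- status.get_obs(): the state, without advancing time (a new reading comes with each control period).
- vision.capture(name): name is "side" or "top"; returns a dict with "pixels" (420x560x3 uint8, red, green, blue), "intrinsics" (3x3 intrinsics, pixels), "origin" and "orientation" of the camera in the world. Camera axes: x right, y up, looking along -z (the intrinsics and any distortion apply to the point x, -y, -z); pixel columns grow to the right and rows downward; lengths in m; the calibration is good to about 2 mm. A picture is of the moment at which its call begins. There is no depth.
- ctrl.job_done(): hands the job in; it is judged then, once.
The state is a dict: "clock": time; "q": joint angles; "qvel": joint speeds; "effort": joint torques, N m; "position": TCP position; "ee_rot": TCP orientation; "contact_force": force on the tool from outside, world axes, zero at the start; "moment": the same for the moment, N m; "width": opening from 0.0 (shut) to 1.0 (fully open); "gripper_force": force on a finger pad.
Only numpy, scipy, OpenCV 4.12 (cv2) and the standard library are available. Lean on these libraries where they do the work, as an engineer would, in place of code of your own. Each camera call takes 0.05 s, during which the arm holds its last target. There are 200 camera calls.

### The job

Load both loose steel blanks into the green spring magazine, one after the other: push each one flat down against the orange follower, square to the tilted mouth, until both brass catches snap out over its ends and hold it in. Leave both blanks held behind the catches with nothing touching them, and do not shift the wood block or the tape measure.

Things in the scene. Friction and masses are not known exactly. Their poses are not given: they have to be found in the camera images.
- head: green pocket of the spring magazine. Origin: centre of its mouth, in the plane of the catches' undersides, 95 mm above the bench. z points out of the mouth, up and leaning 30 deg from vertical to the robot: push blanks along -z, tool leaning 30 deg. y level along the mouth, x across it, rising away from the robot. Pocket 34 mm in x, 113 mm in y, 39 mm deep below the origin.
- finger_gap (a point): middle of the mouth (at head's origin). For |y| < 30 mm both long sides are cut away down to 23 mm below it: room for fingers that hold a blank across its width at mid-length. At |y| 30 to 57 mm the long sides stand 3 mm above it, with steel lead-in flares up to 18 mm above that widen to 50 mm.
- catch_l (a joint): brass spring catch at the +y end of the mouth: m pushed outward, 0 (out over the pocket) to 0.010; 0.6 N at 0, 1.4 N at 0.010. At 0 its tip is at head y = 50 mm; flat underside at z = 0, sloping lead-in face from z = 2 mm up to 18 mm at y = 59 mm; 20 mm wide in x. Snaps back to 0 once the blank's top is some 3 mm below z = 0. Its green bracket reaches to y = 97 mm.
- catch_r (a joint): the same catch at the -y end, its tip at head y = -50 mm. Pushing a blank in past both catches and against the follower takes about 8 to 16 N (held by its edges alone, a thin blank may tip end to end in the grip, so push on well past the snap, or press the higher end down); then the follower lifts it against the catches' undersides. The second blank goes on top of the first.
- follower (a joint): orange sprung plate that fills the pocket: m pressed down along head -z; 0 when empty (its top 1 mm below the catches' undersides), about 0.005 with one blank in, 0.011 with two, 0.034 at the bottom. Spring 7 N at 0, growing 0.6 N per 10 mm.
- foot (a point): centre of the magazine's dark steel foot plate, 130 x 170 x 10 mm, screwed to the bench; the point is on the bench. The head's origin is 45 mm nearer the robot than this, 95 mm up.
- blank_a: bare steel flat-bar blank with a drilled hole near one end, 30 x 110 x 6 mm, about 0.15 kg, lying flat on the bench. Origin: centre of its underside; x across the 30 mm width, y along the 110 mm length, z up through the thickness. Either face and either end may lead.
- blank_b: the second steel blank, the same as blank_a
- blank_a_mid (a point): centre of blank_a (3 mm above its origin)
- blank_b_mid (a point): centre of blank_b (3 mm above its origin)
- wood_block: beech block 45 x 100 x 40 mm (length along its y) lying near the blanks; origin centre of its underside; leave alone
- tape_measure: yellow tape measure, 35 x 88 x 64 mm, standing behind the blanks; origin centre of its underside; leave alone

How it is judged (in metres and radians):
On the way, in this order (a step that is already met when the one before it is completed fails the run):
1. one blank, whichever, is held in the magazine behind both catches (((z of blank_a_mid in the frame of head between -0.032 and -0.0012 m and x of blank_a_mid in the frame of head between -0.006 and 0.006 m and y of blank_a_mid in the frame of head between -0.006 and 0.006 m and angle between the z axis of blank_a and the z axis of head, either way round below 0.06 rad) or (z of blank_b_mid in the frame of head between -0.032 and -0.0012 m and x of blank_b_mid in the frame of head between -0.006 and 0.006 m and y of blank_b_mid in the frame of head between -0.006 and 0.006 m and angle between the z axis of blank_b and the z axis of head, either way round below 0.06 rad))), for 0.2 s.
2. both blanks are held in the magazine (z of blank_a_mid in the frame of head between -0.032 and -0.0012 m and x of blank_a_mid in the frame of head between -0.006 and 0.006 m and y of blank_a_mid in the frame of head between -0.006 and 0.006 m and angle between the z axis of each of blank_a, blank_b and the z axis of head, either way round below 0.06 rad and z of blank_b_mid in the frame of head between -0.032 and -0.0012 m and x of blank_b_mid in the frame of head between -0.006 and 0.006 m and y of blank_b_mid in the frame of head between -0.006 and 0.006 m), for 0.2 s.
At the end, for the whole second after the job is handed in: Both blanks lie in the pocket behind the catches: each blank's centre more than 1.2 mm (and at most 32 mm) below the catches' undersides, within 6 mm of the mouth's centre line in x and y, flat to the mouth within 0.06 rad, at rest and let go (all of step 2 and linear speed of each of blank_a, blank_b below 0.02 m/s); the robot touches nothing.
It fails at once if the wood block is shifted by more than 20 mm (distance of wood_block from where it was at the start of the episode above 0.02 m).
It fails at once if the tape measure is shifted by more than 20 mm (distance of tape_measure from where it was at the start of the episode above 0.02 m).
It also fails if it takes over 61 s, if anything falls off the work surface, if the arm or the gripper's body presses on something with over 40 N, if the wrist force passes 120 N, or if a joint passes its speed limit or range.

## Working session

There is one attempt and no reset: what is moved stays moved. The work goes in short steps, Python scripts to look and compute and a shell command to move; the robot and the scene stay as the last step left them, time stands still between calls to the robot, and variables do not carry over. Pictures are saved under pics/ and viewed, at most 10 in all, crops included, and the job is handed in when it is done.

```bash
mkdir -p pics; cat > h.py <<'E'
import numpy as np, cv2
from bench import status, vision, ctrl
from scipy.spatial.transform import Rotation as R
def rot(o):
    o=np.array(o,float)
    if o.shape==(3,3): return o
    if o.size==4: print('quat?'); return R.from_quat(o).as_matrix()
    return R.from_euler('xyz',o,degrees=True).as_matrix()
def snap(n,f):
    c=vision.capture(n); cv2.imwrite('pics/'+f,c['pixels'][:,:,::-1]); 
    np.save('pics/'+n+'_cal.npy',{k:c[k] for k in c if k!='pixels'},allow_pickle=True); return c
def cal(n): return np.load('pics/'+n+'_cal.npy',allow_pickle=True).item()
def ray(c,u,v):
    K=np.array(c['intrinsics']); d=np.linalg.inv(K)@[u,v,1]
    return np.array(c['origin']), rot(c['orientation'])@[d[0],-d[1],-d[2]]
def onz(c,u,v,z):
    o,d=ray(c,u,v); return o+d*(z-o[2])/d[2]
def proj(c,p):
    q=rot(c['orientation']).T@(np.array(p)-c['origin']); K=np.array(c['intrinsics'])
    r=K@[q[0],-q[1],-q[2]]; return r[:2]/r[2]
E
python3 - <<'E'
from h import *
for n in('top','side'):
    c=snap(n,n+'0.png'); print(n,[(k,np.array(c[k]).tolist()) for k in c if k!='pixels'])
print(status.get_obs())
E
```

```text
top [('intrinsics', [[402.22194220733644, 0.0, 275.9190158498206], [0.0, 402.22194220733644, 210.81759676036344], [0.0, 0.0, 1.0]]), ('origin', [0.5683929197832809, 0.06096109025505341, 0.9471272774567462]), ('orientation', [5.163338232074315, 0.1531651352888237, -91.57046888878506])]
side [('intrinsics', [[455.4894573860531, 0.0, 280.5884265993013], [0.0, 455.4894573860531, 201.8551402596402], [0.0, 0.0, 1.0]]), ('origin', [0.18400812286587134, -0.7476850140684109, 0.5946371105935531]), ('orientation', [61.414424301183935, 0.6403375981049949, -28.748266184139002])]
{'clock': 0.1, 'q': array([-70.21759842,  35.28249103,  -0.72304352,  81.62945291,
         0.46456233,  63.22325291,  -2.31237613]), 'qvel': array([-0.04783407, -0.12250687, -0.03299159, -0.27685219, -0.03088461,
        0.01510485, -0.00653149]), 'effort': array([ 1.51008335e-03, -4.60039937e+01,  2.10260614e-01, -1.66242975e+01,
       -6.12057326e-02,  1.69857015e-02,  9.48671209e-05]), 'position': array([0.23591974, 0.60511699, 0.30172616]), 'ee_rot': array([-1.79867699e+02,  1.97266320e-03,  1.58705723e+02]), 'contact_force': array([ 0.09119051,  0.11780593, -0.90800533]), 'moment': array([-0.00375545,  0.03958441,  0.04810464]), 'gripper_force': 0.0, 'width': 1.004212418338576}
```

View pics/top0.png

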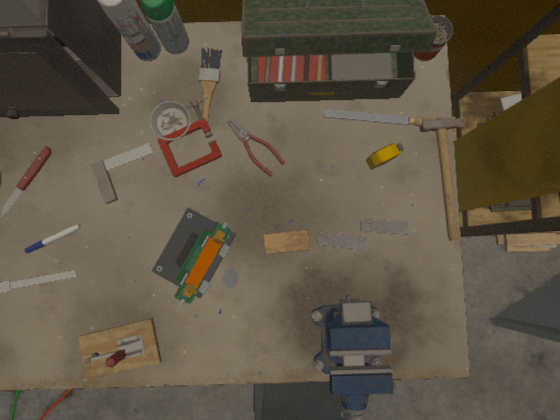

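View pics/side0.png

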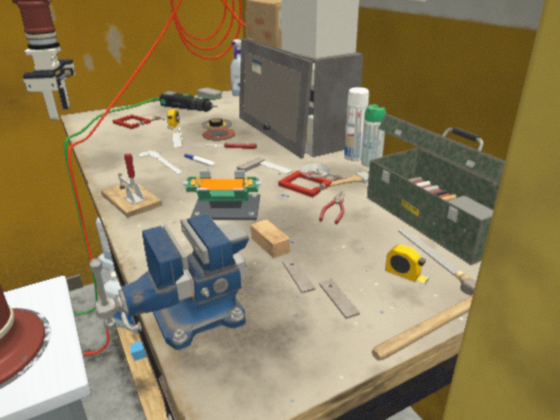

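The top view shows the magazine at about (203,262), the wood block at (287,242), the blanks at (342,241) and (385,227), the tape at (385,155), and a vise at (352,350). The side view agrees. Next I'll enlarge crops.

```bash
python3 - <<'E'
import cv2
a=cv2.imread('pics/top0.png')
x=cv2.resize(a[200:312,145:245],None,fx=5,fy=5,interpolation=cv2.INTER_CUBIC)
cv2.imwrite('pics/c1.png',x)
cv2.imwrite('pics/c2.png',cv2.resize(a[205:265,255:415],None,fx=5,fy=5,interpolation=cv2.INTER_CUBIC))
E
```

```text
(no output)
```

View pics/c1.png

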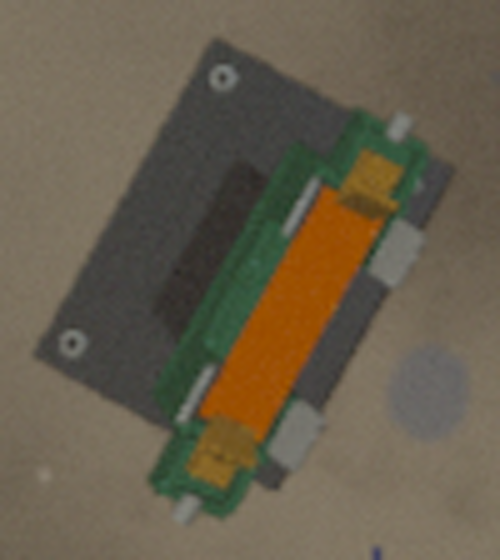

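View pics/c2.png

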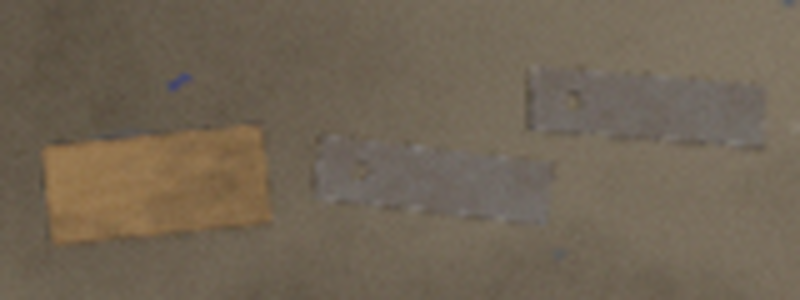

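```bash
cat > geo.py <<'E'
from h import *
c=cal('top')
P=lambda pts,x0,y0,z:np.array([onz(c,x0+(u+.5)/5-.5,y0+(v+.5)/5-.5,z) for u,v in pts])
F=P([(215,40),(37,353),(280,488),(455,170)],145,200,.010)
if __name__=='__main__':
    print('sides',[np.linalg.norm(F[i]-F[(i+1)%4]) for i in range(4)],F.mean(0))
    e=F[0]-F[1]+F[3]-F[2]; y=-e/np.linalg.norm(e); a=np.degrees(np.arctan2(-y[0],y[1])); 
    e2=F[0]-F[3]+F[1]-F[2]; print('a',a,np.degrees(np.arctan2(e2[1],e2[0])))
    for nm,pts in(('L',[(320,135),(315,197),(545,222),(552,160)]),('R',[(530,67),(530,130),(765,147),(767,87)]),('wood',[(45,147),(53,242),(270,218),(262,125)])):
        B=P(pts,255,205,.006 if nm!='wood' else .04); d=B[2]+B[3]-B[0]-B[1]
        print(nm,B.mean(0),[round(np.linalg.norm(B[i]-B[(i+1)%4]),4) for i in range(4)],'yaw of long axis',np.degrees(np.arctan2(d[1],d[0])))
    for a in (a,):
        xh=np.array([np.cos(np.radians(a)),np.sin(np.radians(a)),0]);yh=np.array([-xh[1],xh[0],0])
        H=F.mean(0)-.045*xh;H[2]=.095
        zh=-.5*xh+np.array([0,0,.866]); xx=np.cross(yh,zh)
        print('H',H)
        px=lambda p:((proj(c,p)-[145,200]+.5)*5-.5).round(0)
        print('mouth',px(H),'follower centre',px(H-.001*zh),'flare tops',[px(H+s*.025*xx+t*.0435*yh+.018*zh) for s in(1,-1) for t in (1,-1)],'tips',px(H+.05*yh),px(H-.05*yh),'bracket',px(H+.097*yh),px(H-.097*yh))
        fe=[px(H+s*.017*xx+t*.03*yh-.001*zh) for s in(1,-1) for t in(1,-1)];print('foll edge',fe)
E
python3 geo.py
```

```text
sides [np.float64(0.1655999618707775), np.float64(0.12894171189990003), np.float64(0.16591527704612913), np.float64(0.12835760473789945)] [0.56275285 0.25369146 0.01      ]
a 59.869083839233745 60.05984643499222
L [ 0.58025315 -0.08916266  0.006     ] [np.float64(0.029), np.float64(0.1076), np.float64(0.0291), np.float64(0.1088)] yaw of long axis -97.74660221366307
R [ 0.61048676 -0.19107722  0.006     ] [np.float64(0.0295), np.float64(0.1098), np.float64(0.0281), np.float64(0.1111)] yaw of long axis -96.07615606485504
wood [0.58122933 0.04011514 0.04      ] [np.float64(0.0427), np.float64(0.098), np.float64(0.0419), np.float64(0.0983)] yaw of long axis -85.54099334867882
H [0.54016386 0.21477183 0.095     ]
mouth [298. 315.] follower centre [298. 315.] flare tops [array([206., 398.]), array([311., 209.]), array([310., 443.]), array([411., 259.])] tips [240. 421.] [357. 211.] bracket [184. 521.] [411. 113.]
foll edge [array([228., 362.]), array([299., 235.]), array([297., 393.]), array([366., 268.])]
```

```bash
cat > plan.py <<'E'
from h import *
from scipy.linalg import expm,logm
def T(p,Rm):
    t=np.eye(4);t[:3,:3]=Rm;t[:3,3]=p;return t
def now():
    s=status.get_obs();return T(s['position'],rot(s['ee_rot']))
def plan(A,B,n=None):
    rel=np.linalg.inv(A)@B; L=logm(rel).real
    for k in range(1,100):
        if n and k<n: continue
        S=expm(L/k); w=R.from_matrix(S[:3,:3]).as_rotvec(degrees=True); d=S[:3,3]*1e3
        if n or (abs(w).max()<9 and np.linalg.norm(w)<9.5 and np.linalg.norm(d)<50): break
    print(k,'x',json(d,w),' mid z',min((A@np.linalg.matrix_power(S,i))[2,3] for i in range(k+1)))
def json(d,w): return '[[%.2f,%.2f,%.2f],[%.2f,%.2f,%.2f]]'%(*d,*w)
down=lambda psi:rot([180,0,psi])
def head(a=60,H=(.5402,.2148,.095)):
    xh=np.array([np.cos(np.radians(a)),np.sin(np.radians(a)),0]);yh=np.array([-xh[1],xh[0],0])
    zh=-.5*xh+np.array([0,0,np.sqrt(.75)]);xx=np.cross(yh,zh)
    return T(H,np.c_[xx,yh,zh])
def tool_at(Hd,tipz,x=0,y=0,tilt=0):  # fingertips at head (x,y,tipz)
    Rt=Hd[:3,:3]@np.array([[0,1,0],[1,0,0],[0,0,-1.]]).T  # tool x=yh, y=xh, z=-zh
    return T(Hd[:3,3]+Hd[:3,:3]@[x,y,tipz+.084],Rt)
E
python3 -c "
from plan import *
B=T([.580,-.089,.20],down(82.3)); plan(now(),B)
print(R.from_matrix(tool_at(head(),.05)[:3,:3]).as_euler('xyz',degrees=True),tool_at(head(),.05)[:3,3])"
```

```text
17 x [[-48.81,-5.45,6.00],[-0.01,0.01,4.49]]  mid z 0.19999999999999993
[150.   0. 150.] [0.5067    0.1567763 0.2110474]
```

```bash
python3 -m crank '[[[-48.8,-5.45,6],[0,0,4.49]],[[-48.8,-5.45,6],[0,0,4.49]],[[-48.8,-5.45,6],[0,0,4.49]],[[-48.8,-5.45,6],[0,0,4.49]],[[-48.8,-5.45,6],[0,0,4.49]],[[-48.8,-5.45,6],[0,0,4.49]],[[-48.8,-5.45,6],[0,0,4.49]],[[-48.8,-5.45,6],[0,0,4.49]],[[-48.8,-5.45,6],[0,0,4.49]]]' -0.5 50
python3 -m crank '[[[-48.8,-5.45,6],[0,0,4.49]],[[-48.8,-5.45,6],[0,0,4.49]],[[-48.8,-5.45,6],[0,0,4.49]],[[-48.8,-5.45,6],[0,0,4.49]],[[-48.8,-5.45,6],[0,0,4.49]],[[-48.8,-5.45,6],[0,0,4.49]],[[-48.8,-5.45,6],[0,0,4.49]],[[-48.8,-5.45,6],[0,0,4.49]],[[0,0,0],[0,0,0]]]'
python3 - <<'E'
from plan import *
print(status.get_obs()['position'],status.get_obs()['ee_rot'])
plan(now(),T([.580,-.089,.105],down(82.3)))
E
```

```text
clock: 1.23
position: [0.5394, 0.2946, 0.248]
ee_rot: [-180.0, 0.0, 118.1]
contact_force: [-1.5, 0.0, 0.3]
width: 0.754
gripper_force: 0.0
clock: 2.35
position: [0.5788, -0.0942, 0.2002]
ee_rot: [-179.9, 0.2, 81.8]
contact_force: [1.0, -0.2, 0.6]
width: 0.751
gripper_force: 0.0
[ 0.57880544 -0.09423568  0.20022951] [-179.89316199    0.24368065   81.82350369]
2 x [[2.83,0.29,47.61],[-0.05,0.12,-0.24]]  mid z 0.10499999999999997
```

```bash
python3 -m crank '[[[2.5,0,40],[0,0,0]],[[2.5,0,40],[0,0,-0.4]],[[0,0,0],[0,0,0]],[[0,0,0],[0,0,0]]]'
python3 - <<'E'
from plan import *
c=snap('top','top1.png');s=snap('side','side1.png')
a=cv2.imread('pics/top1.png')[190:280,290:410];b=cv2.imread('pics/side1.png')
p=proj(s,[.58,-.089,.05]).astype(int);print(p)
A=cv2.resize(a,(480,360),interpolation=cv2.INTER_CUBIC)
y0,x0=p[1]-60,p[0]-40;B=cv2.resize(b[y0:y0+120,x0:x0+105],(315,360),interpolation=cv2.INTER_CUBIC)
cv2.imwrite('pics/m1.png',np.hstack([A,B]))
E
```

```text
clock: 2.85
position: [0.5821, -0.0829, 0.1218]
ee_rot: [179.9, -0.0, 82.8]
contact_force: [0.6, -0.3, 1.0]
width: 0.753
gripper_force: 0.0
[298 255]
```

View pics/m1.png

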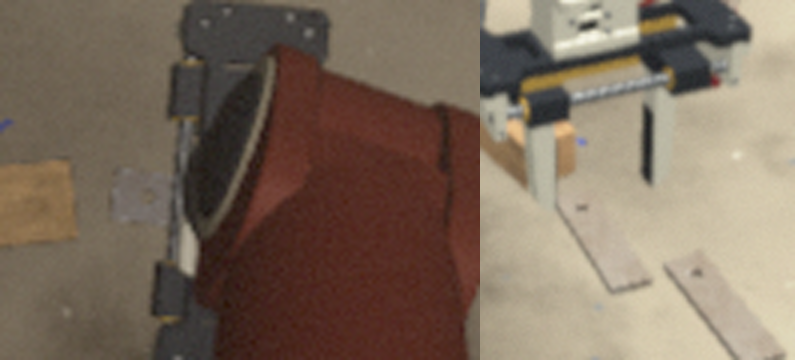

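```bash
python3 - <<'E'
from plan import *
s=cal('side');t=now();print(t[:3,3])
f=lambda p:((proj(s,p)-[258,195]+.5)*3-.5+[480,0]).round()
print('near finger tip inner/outer',[f((t@[dx,sy,.084,1])[:3]) for sy in(-.035,-.053,.035,.053) for dx in(-.0075,.0075)])
g=lambda u,v:onz(s,(u-480+.5)/3-.5+258,(v+.5)/3-.5+195,.006)
print(g(613,290),g(652,280),'from top:'); import geo
B=geo.P([(545,222),(552,160)],255,205,.006);print(B)
plan(t,T([.580,-.089,.0865],down(82.3)),3)
E
```

```text
[ 0.58243407 -0.08330612  0.12257101]
near finger tip inner/outer [array([558., 209.]), array([550., 197.]), array([534., 215.]), array([526., 203.]), array([652., 186.]), array([643., 174.]), array([675., 180.]), array([666., 169.])]
[ 0.55624515 -0.14377748  0.006     ] [ 0.58418358 -0.14781422  0.006     ] from top:
[[ 0.55861031 -0.14045534  0.006     ]
 [ 0.58731249 -0.14507508  0.006     ]]
3 x [[-1.99,-0.59,12.02],[0.07,0.00,0.16]]  mid z 0.08649999999999997
```

```bash
python3 -m crank '[[[-2.3,-0.9,12],[0,0,0.1]],[[-2.3,-0.9,12],[0,0,0.1]],[[-2.4,-0.9,12],[0,0,0.1]],[[0,0,0],[0,0,0]],[[0,0,0],[0,0,0]]]'
python3 -c "
from plan import *
plan(now(),T([.579,-.0905,.0862],down(82.3)),1)"
```

```text
clock: 3.58
position: [0.5776, -0.0901, 0.0845]
ee_rot: [-180.0, -0.0, 82.4]
contact_force: [-0.3, 0.5, 2.6]
width: 0.751
gripper_force: 1.5
1 x [[-0.25,1.49,-1.66],[-0.02,-0.00,0.15]]  mid z 0.0845359838691791
```

```bash
python3 -m crank '[[[0,1,-2],[0,0,0]],[[0,0,0],[0,0,0]]]'; python3 -m crank '[[[0,0,0],[0,0,0]],[[0,0,0],[0,0,0]],[[0,0,0],[0,0,0]],[[0,0,0],[0,0,0]],[[0,0,0],[0,0,0]],[[0,0,0],[0,0,0]]]' 1 55
python3 -m crank '[[[0,0,-20],[0,0,0]],[[0,0,-40],[0,0,0]],[[0,0,-50],[0,0,0]],[[0,0,0],[0,0,0]]]'
python3 - <<'E'
from plan import *
A=now(); B=tool_at(head(),.060); plan(A,B); 
M=B.copy(); M[:3,3]=[.52,.13,.28]; plan(A,M); plan(M,B)
E
```

```text
clock: 3.82
position: [0.5787, -0.09, 0.0865]
ee_rot: [-180.0, 0.0, 82.5]
contact_force: [-0.1, 0.3, 0.3]
width: 0.751
gripper_force: 0.0
clock: 4.58
position: [0.5788, -0.09, 0.0868]
ee_rot: [180.0, 0.0, 82.5]
contact_force: [1.0, -0.1, -0.0]
width: 0.306
gripper_force: 55.0
clock: 5.08
position: [0.5806, -0.0907, 0.2005]
ee_rot: [179.5, 0.0, 82.5]
contact_force: [0.2, -0.8, -2.4]
width: 0.307
gripper_force: 55.0
8 x [[33.79,2.78,-0.04],[-3.25,2.24,-8.23]]  mid z 0.2005060374447338
8 x [[31.06,5.37,-7.42],[-3.25,2.24,-8.23]]  mid z 0.2005060374447338
2 x [[12.45,-10.08,28.99],[0.00,-0.00,0.00]]  mid z 0.21970765814495916
```

```bash
python3 -m crank '[[[33.8,2.8,0],[-3.25,2.24,-8.23]],[[33.8,2.8,0],[-3.25,2.24,-8.23]],[[33.8,2.8,0],[-3.25,2.24,-8.23]],[[33.8,2.8,0],[-3.25,2.24,-8.23]],[[33.8,2.8,0],[-3.25,2.24,-8.23]],[[33.8,2.8,0],[-3.25,2.24,-8.23]],[[33.8,2.8,0],[-3.25,2.24,-8.23]],[[33.8,2.8,0],[-3.25,2.24,-8.23]],[[0,0,0],[0,0,0]],[[0,0,0],[0,0,0]]]'
python3 -m crank '[[[0,0,0],[0,0,0]],[[0,0,0],[0,0,0]]]'
python3 - <<'E'
from plan import *
B=tool_at(head(),.060);plan(now(),B,1)
c=snap('top','top2.png');s=snap('side','side2.png')
a=cv2.imread('pics/top2.png')[190:310,150:270];b=cv2.imread('pics/side2.png')
p=proj(s,[.54,.2148,.12]).astype(int);print(p)
A=cv2.resize(a,(360,360),interpolation=cv2.INTER_CUBIC)
y0,x0=p[1]-40,p[0]-55;B=cv2.resize(b[y0:y0+90,x0:x0+105],(420,360),interpolation=cv2.INTER_CUBIC)
cv2.imwrite('pics/m2.png',np.hstack([A,B]))
E
```

```text
clock: 6.32
position: [0.503, 0.1521, 0.2158]
ee_rot: [150.3, -0.5, 149.8]
contact_force: [0.8, -0.1, -2.1]
width: 0.305
gripper_force: 55.0
clock: 6.58
position: [0.503, 0.153, 0.2165]
ee_rot: [150.2, -0.4, 150.0]
contact_force: [-0.5, 0.7, -2.1]
width: 0.308
gripper_force: 55.0
1 x [[-1.27,1.68,-2.76],[-0.21,-0.33,-0.23]]  mid z 0.21649068178790346
[221 174]
```

View pics/m2.png

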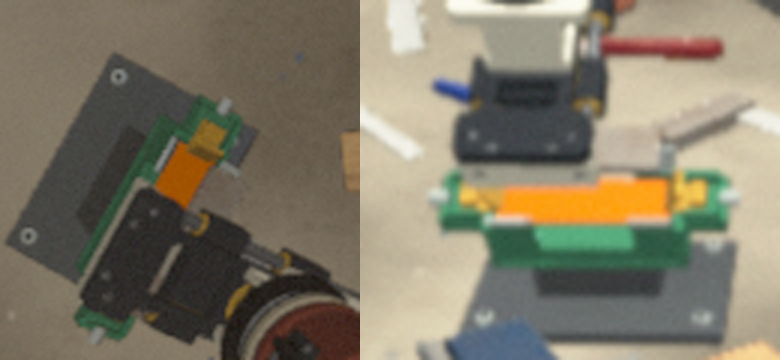

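```bash
python3 - <<'E'
from plan import *
s=cal('side');Hd=head();t=now()
x0,y0=221-55,174-40
f=lambda p:((proj(s,p[:3])-[x0,y0]+.5)*4-.5+[360,0]).round().tolist()
for n,p in dict(b_p=[0,.097,0],b_m=[0,-.097,0],foll1=[.017,.05,-.001],foll2=[-.017,.05,-.001],foll3=[-.017,-.05,-.001],foll4=[.017,-.05,-.001],org=[0,0,0]).items(): print(n,f(Hd@[*p,1]))
for sy in(.015,-.015):
  for sx in(.055,-.055): print('blank top',sx,sy,f(t@[sx,sy,.0805,1]), 'bot',f(t@[sx,sy,.0865,1]))
A=cv2.imread('pics/side2.png');B=cv2.resize(A[y0+20:y0+75,x0+8:x0+108],(800,440),interpolation=cv2.INTER_CUBIC);cv2.imwrite('pics/m3.png',B)
E
```

```text
b_p [431.0, 200.0]
b_m [742.0, 200.0]
foll1 [509.0, 178.0]
foll2 [504.0, 223.0]
foll3 [665.0, 223.0]
foll4 [668.0, 178.0]
org [586.0, 200.0]
blank top 0.055 0.015 [479.0, 124.0] bot [481.0, 130.0]
blank top -0.055 0.015 [663.0, 125.0] bot [664.0, 131.0]
blank top 0.055 -0.015 [474.0, 165.0] bot [475.0, 171.0]
blank top -0.055 -0.015 [660.0, 166.0] bot [661.0, 172.0]
```

View pics/m3.png

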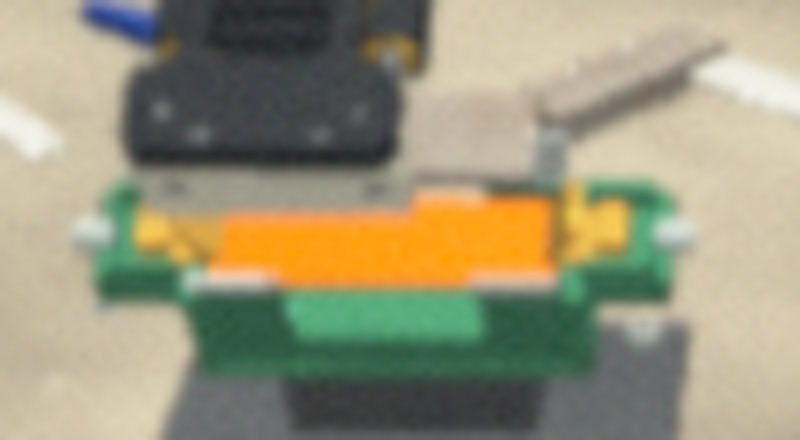

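```bash
cat >> plan.py <<'E'
H1=head(); H1[:3,3]+=H1[:3,:3]@[.001,.001,0]
def rel():
    t=now(); d=np.linalg.inv(H1)@t@np.array([0,0,.084,1]); s=status.get_obs()
    print('tip in head mm',(d[:3]*1e3).round(1),'F head',(H1[:3,:3].T@s['contact_force']).round(1),'M head',(H1[:3,:3].T@s['moment']).round(2),'w',round(s['width'],3))
E
python3 -c "
from plan import *
rel();plan(now(),tool_at(H1,.025),3)"
```

```text
tip in head mm [-2.9  1.2 57.3] F head [-0.2 -0.3 -1. ] M head [0.01 0.66 0.06] w 0.307
3 x [[-0.26,0.89,10.76],[-0.07,-0.12,-0.07]]  mid z 0.18989676901250385
```

```bash
python3 -m crank '[[[-0.3,1,10.8],[-0.07,-0.12,-0.07]],[[-0.3,1,10.8],[-0.07,-0.12,-0.07]],[[-0.3,0.9,10.8],[-0.07,-0.12,-0.07]],[[0,0,0],[0,0,0]],[[0,0,0],[0,0,0]]]'
python3 -c "
from plan import *
rel();plan(now(),tool_at(H1,.008),3)"
```

```text
clock: 7.3
position: [0.5124, 0.1692, 0.1898]
ee_rot: [150.0, -0.0, 150.0]
contact_force: [-0.5, 0.4, -1.4]
width: 0.303
gripper_force: 55.0
tip in head mm [ 0.2  0.3 24.8] F head [-0.6  0.7 -1.2] M head [ 0.01  0.68 -0.01] w 0.303
3 x [[-0.08,-0.05,5.60],[0.01,-0.01,0.01]]  mid z 0.17517433714816832
```

```bash
python3 -m crank '[[[0,0,5],[0,0,0]],[[0,0,5],[0,0,0]],[[0,0,5],[0,0,0]],[[0,0,4],[0,0,0]],[[0,0,0],[0,0,0]]]' >/dev/null
python3 -c "
from plan import *
rel()"
python3 -m crank '[[[0,0,4],[0,0,0]],[[0,0,4],[0,0,0]],[[0,0,0],[0,0,0]]]' > /dev/null
python3 -c "
from plan import *
rel()"
```

```text
tip in head mm [0.2 0.3 5.6] F head [-2.3 -0.5 -0.7] M head [-0.05  0.62 -0.04] w 0.304
tip in head mm [ 0.3 -0.  -2. ] F head [-0.8 -0.5  4.5] M head [-0.02  0.67 -0.01] w 0.306
```

```bash
python3 -m crank '[[[0,0,3],[0,0,0]],[[0,0,3],[0,0,0]],[[0,0,3],[0,0,0]],[[0,0,0],[0,0,0]]]' >/dev/null
python3 -c "
from plan import *
rel()"
python3 -m crank '[[[0,0,3],[0,0,0]],[[0,0,3],[0,0,0]],[[0,0,0],[0,0,0]],[[0,0,0],[0,0,0]]]' > /dev/null
python3 - <<'E'
from plan import *
rel()
s=snap('side','side4.png');A=cv2.imread('pics/side4.png');B=cv2.resize(A[154:214,170:270],(800,480),interpolation=cv2.INTER_CUBIC);cv2.imwrite('pics/m4.png',B)
E
```

```text
tip in head mm [  0.2  -0.  -11.2] F head [-0.2 -0.7  5.7] M head [-0.1  0.6  0. ] w 0.305
tip in head mm [  0.2  -0.  -16.9] F head [-0.2 -1.3  6.7] M head [-0.05  0.68  0.04] w 0.304
```

View pics/m4.png

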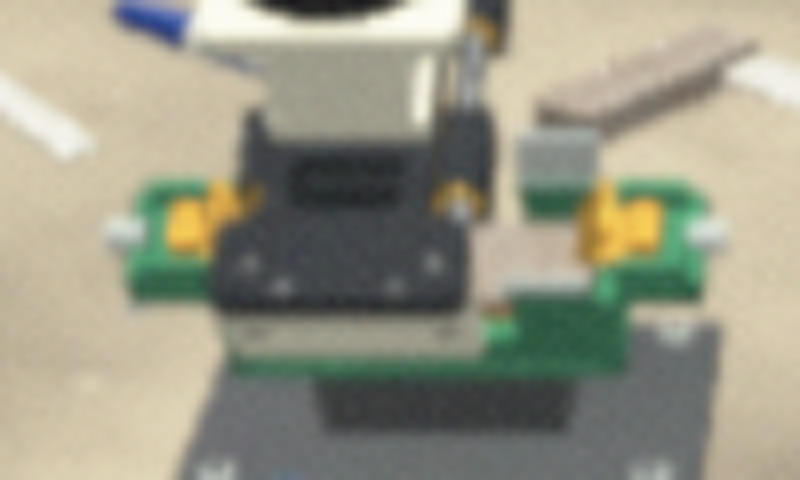

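```bash
python3 -m crank '[[[0,0,3],[0,0,0]],[[0,0,0],[0,0,0]],[[0,0,0],[0,0,0]]]' >/dev/null
python3 -c "
from plan import *
rel()"
python3 -m crank '[[[0,0,0],[0,0,0]],[[0,0,0],[0,0,0]],[[0,0,0],[0,0,0]],[[0,0,0],[0,0,0]]]' -0.15
python3 -m crank '[[[0,0,-15],[0,0,0]],[[0,0,-40],[0,0,0]],[[0,0,-50],[0,0,0]],[[0,0,-40],[0,0,0]],[[0,0,0],[0,0,0]]]'
python3 - <<'E'
from plan import *
rel()
s=snap('side','side5.png');A=cv2.imread('pics/side5.png');B=cv2.resize(A[154:214,170:270],(600,360),interpolation=cv2.INTER_CUBIC);cv2.imwrite('pics/m5.png',B)
E
```

```text
tip in head mm [  0.2  -0.  -19.9] F head [-0.1  0.2  7.4] M head [-0.08  0.71 -0.02] w 0.308
clock: 10.22
position: [0.5237, 0.1891, 0.151]
ee_rot: [149.9, -0.0, 150.1]
contact_force: [0.3, -0.6, 0.0]
width: 0.575
gripper_force: 0.0
clock: 10.85
position: [0.488, 0.1244, 0.2793]
ee_rot: [149.9, 0.3, 149.9]
contact_force: [0.1, 0.2, -0.2]
width: 0.572
gripper_force: 0.0
tip in head mm [  0.9  -1.5 127.8] F head [ 0.1  0.  -0.2] M head [-0.03  0.49  0.03] w 0.572
```

View pics/m5.png

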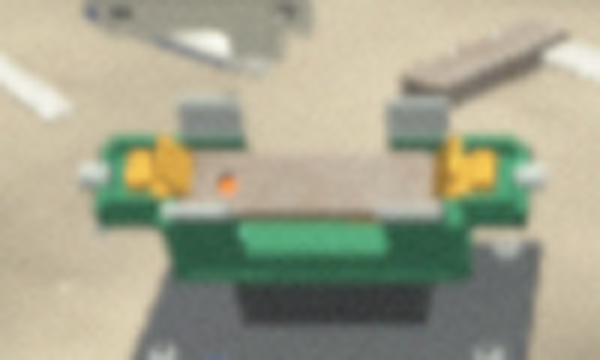

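Both catches are over the ends of the first blank, with the orange follower showing through its hole at about (228,185). Next is the second blank.

```bash
python3 -c "
from plan import *
plan(now(),T([.609,-.1925,.16],down(83.9)),10)"
```

```text
10 x [[-36.56,-8.54,8.01],[2.67,-1.72,6.45]]  mid z 0.16
```

```bash
python3 -m crank '[[[-36.56,-8.54,8],[2.67,-1.72,6.45]],[[-36.56,-8.54,8],[2.67,-1.72,6.45]],[[-36.56,-8.54,8],[2.67,-1.72,6.45]],[[-36.56,-8.54,8],[2.67,-1.72,6.45]],[[-36.56,-8.54,8],[2.67,-1.72,6.45]],[[-36.56,-8.54,8],[2.67,-1.72,6.45]],[[-36.56,-8.54,8],[2.67,-1.72,6.45]],[[-36.56,-8.54,8],[2.67,-1.72,6.45]],[[-36.56,-8.54,8],[2.67,-1.72,6.45]],[[-36.56,-8.54,8],[2.67,-1.72,6.45]]]' -0.5
python3 -m crank '[[[0,0,0],[0,0,0]],[[0,0,0],[0,0,0]]]'
python3 -c "
from plan import *
plan(now(),T([.609,-.1925,.09],down(83.9)),3)"
```

```text
clock: 12.15
position: [0.6088, -0.191, 0.1558]
ee_rot: [-179.6, 0.0, 83.9]
contact_force: [0.6, -0.5, 0.2]
width: 0.748
gripper_force: 0.0
clock: 12.4
position: [0.6091, -0.1895, 0.157]
ee_rot: [-179.8, -0.1, 84.1]
contact_force: [-0.5, 0.5, -0.3]
width: 0.749
gripper_force: 0.0
3 x [[-1.04,0.11,22.32],[-0.07,-0.04,0.08]]  mid z 0.09000000000000002
```

```bash
python3 -m crank '[[[-1,0,22],[0,0,0.1]],[[-1,0,22],[-0.1,0,0.1]],[[-1,0,22],[-0.1,0,0]],[[0,0,0],[0,0,0]],[[0,0,0],[0,0,0]],[[0,0,0],[0,0,0]]]'
python3 -c "
from plan import *
plan(now(),T([.609,-.1925,.0867],down(83.9)),1)"
```

```text
clock: 13.15
position: [0.6094, -0.1942, 0.0933]
ee_rot: [179.8, -0.0, 83.8]
contact_force: [0.3, -0.4, 0.4]
width: 0.75
gripper_force: 0.0
1 x [[1.64,-0.55,6.64],[0.19,-0.02,-0.09]]  mid z 0.0867
```

```bash
python3 -m crank '[[[1.6,-0.4,6.5],[0.2,0,0]],[[0,0,0],[0,0,0]],[[0,0,0],[0,0,0]]]'; python3 -m crank '[[[0,0,0],[0,0,0]],[[0,0,0],[0,0,0]],[[0,0,0],[0,0,0]],[[0,0,0],[0,0,0]],[[0,0,0],[0,0,0]],[[0,0,0],[0,0,0]]]' 1 55
python3 -m crank '[[[0,0,-20],[0,0,0]],[[0,0,-40],[0,0,0]],[[0,0,-50],[0,0,0]],[[0,0,-20],[0,0,0]],[[0,0,0],[0,0,0]]]'
python3 -c "
from plan import *
plan(now(),tool_at(H1,.06),10)"
```

```text
clock: 13.52
position: [0.6083, -0.1928, 0.0855]
ee_rot: [-179.9, -0.0, 83.8]
contact_force: [-0.2, -0.8, -0.2]
width: 0.75
gripper_force: 0.0
clock: 14.28
position: [0.6086, -0.1929, 0.0857]
ee_rot: [-179.9, -0.0, 83.8]
contact_force: [0.1, -0.3, -1.0]
width: 0.311
gripper_force: 55.0
clock: 14.9
position: [0.6093, -0.1934, 0.2185]
ee_rot: [179.9, 0.0, 83.8]
contact_force: [-0.1, 0.1, -1.9]
width: 0.312
gripper_force: 55.0
10 x [[38.00,3.95,2.79],[-2.65,1.74,-6.46]]  mid z 0.21365617487240515
```

```bash
python3 -m crank '[[[38,3.95,2.8],[-2.65,1.74,-6.46]],[[38,3.95,2.8],[-2.65,1.74,-6.46]],[[38,3.95,2.8],[-2.65,1.74,-6.46]],[[38,3.95,2.8],[-2.65,1.74,-6.46]],[[38,3.95,2.8],[-2.65,1.74,-6.46]],[[38,3.95,2.8],[-2.65,1.74,-6.46]],[[38,3.95,2.8],[-2.65,1.74,-6.46]],[[38,3.95,2.8],[-2.65,1.74,-6.46]],[[38,3.95,2.8],[-2.65,1.74,-6.46]],[[38,3.95,2.8],[-2.65,1.74,-6.46]]]'
python3 -m crank '[[[0,0,0],[0,0,0]],[[0,0,0],[0,0,0]],[[0,0,0],[0,0,0]]]' >/dev/null
python3 - <<'E'
from plan import *
rel();plan(now(),tool_at(H1,.025),3)
s=snap('side','side6.png');A=cv2.imread('pics/side6.png');B=cv2.resize(A[154:214,170:270],(800,480),interpolation=cv2.INTER_CUBIC);cv2.imwrite('pics/m6.png',B)
t=now();f=lambda p:((proj(s,p[:3])-[170,154]+.5)*8-.5).round().tolist()
for sy in(.015,-.015): print([f(t@[sx,sy,.0797,1]) for sx in(.055,-.055)])
E
```

```text
clock: 16.15
position: [0.5013, 0.1549, 0.2173]
ee_rot: [150.1, -0.3, 150.2]
contact_force: [-0.5, 1.2, -2.2]
width: 0.311
gripper_force: 55.0
tip in head mm [-1.4 -0.4 58. ] F head [-2.4  0.2 -1. ] M head [-0.01  0.72  0.  ] w 0.308
3 x [[0.17,0.45,11.00],[-0.02,-0.03,-0.08]]  mid z 0.18989676901250382
[[212.0, 82.0], [579.0, 83.0]]
[[200.0, 164.0], [573.0, 166.0]]
```

View pics/m6.png

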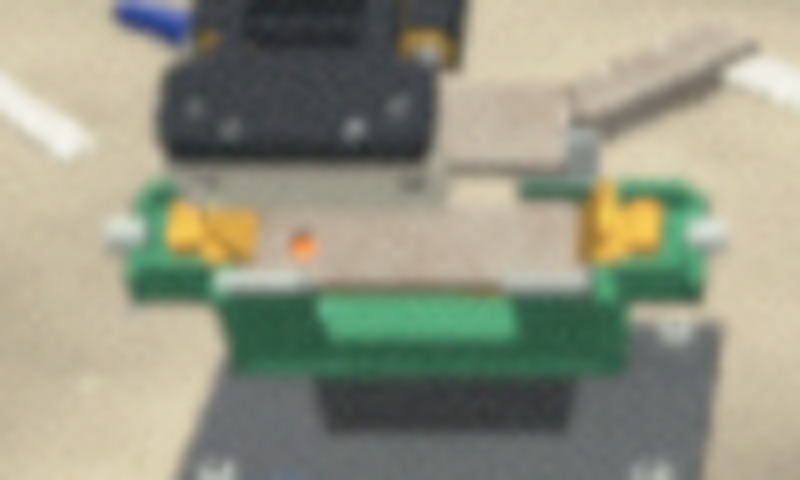

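```bash
python3 -m crank '[[[-0.3,0.5,11],[0,0,-0.08]],[[-0.3,0.5,11],[0,0,-0.08]],[[-0.3,0.4,11],[0,0,-0.08]],[[0,0,0],[0,0,0]],[[0,0,0],[0,0,0]]]' >/dev/null
python3 -c "
from plan import *
rel();plan(now(),tool_at(H1,.008,0,-.0013),3)"
```

```text
tip in head mm [ 0.4  0.4 24.9] F head [-1.4 -0.6 -0.9] M head [-0.04  0.67 -0.03] w 0.31
3 x [[-0.48,-0.14,5.63],[-0.01,-0.07,0.04]]  mid z 0.17517433714816835
```

```bash
python3 -m crank '[[[-0.5,0,5],[0,0,0]],[[-0.5,0,5],[0,0,0]],[[-0.4,0,5],[0,0,0]],[[0,0,4],[0,0,0]],[[0,0,0],[0,0,0]]]' >/dev/null
python3 -c "
from plan import *
rel()"
python3 -m crank '[[[0,0,4],[0,0,0]],[[0,0,4],[0,0,0]],[[0,0,3],[0,0,0]],[[0,0,3],[0,0,0]],[[0,0,0],[0,0,0]]]' > /dev/null
python3 -c "
from plan import *
rel()"
python3 -m crank '[[[0,0,3],[0,0,0]],[[0,0,3],[0,0,0]],[[0,0,3],[0,0,0]],[[0,0,0],[0,0,0]],[[0,0,0],[0,0,0]]]' > /dev/null
python3 -c "
from plan import *
rel()"
```

```text
tip in head mm [ 0.5 -1.4  5.9] F head [-1.4 -0.6 -1.2] M head [-0.15  0.64 -0.01] w 0.31
tip in head mm [ 0.6 -2.1 -8.1] F head [ 0.2 -2.7  5.6] M head [-0.72  0.65  0.01] w 0.31
tip in head mm [  0.4  -1.1 -16.9] F head [-0.5 -4.   4. ] M head [-0.83  0.59  0.02] w 0.311
```

```bash
cat > asc.py <<'E'
from h import *
import sys
def asc(f,u0=226,u1=258,v0=168,v1=196):
    a=cv2.imread('pics/'+f);h=cv2.cvtColor(a,cv2.COLOR_BGR2HSV)[v0:v1,u0:u1].astype(int)
    print(f)
    for i,r in enumerate(h): print(v0+i,''.join('g' if s>70 and 45<H<95 else 'O' if s>190 and H<20 else 'b' if s>120 and H<35 else '#' if v<70 else '+' if v<120 else '-' if v<160 else '.' for H,s,v in r))
E
python3 - <<'E'
from asc import *
snap('side','side7.png')
asc('side4.png');asc('side7.png');asc('side5.png')
E
```

```text
side4.png
168 +++++-.....-+--------------.....
169 +++++-.....-------------........
170 ++++++........-..-----..........
171 ++++++............--............
172 ++++#+...----------.............
173 ++++#+...----------.............
174 ++++++...---------..............
175 ++++#+...---------..............
176 +++##+...---------..............
177 -.-+++...-----+---.b..ggggggg...
178 -.-b+-...-gggggg++bbb-g---ggggg.
179 -.--+-...-gggggg+bbbbbbbbb-ggggg
180 ----+-...-+gggggbbbbbbbbbbbggggg
181 +-----...-------bbbbbbbbbbbggg..
182 +++-.............bbbbbbbbb.ggg..
183 +++..............bbbbbbbbb.ggg..
184 +++..............bbbbbbbbb-ggg..
185 +++..............bbbbbbbb-ggggg.
186 +++..............bbbb.-ggggggggg
187 +++...............--gggggggggggg
188 +++...............-ggggggggggggg
189 +++..............--gggggggggggg-
190 ##+....-----------ggggggggggggg-
191 #++-..--+gggggggggggggg+----+++-
192 #+-----++ggggggggggggg--........
193 +-------+ggggggggggggg-.........
194 ---..-gggggggggggggggg----.....-
195 ----.ggggggggggggggggg+++--...--
side7.png
168 ++++++.....-+--------------.....
169 +++
[... 1337 characters left out ...]
7 .........---------.b..gggggggg..
178 .........-++++++++bbb-g---ggggg.
179 ..........-------bbbbbbbbb-ggggg
180 ................-bbbbbbbbbbggggg
181 .................bbbbbbbbbbggg..
182 .................bbbbbbbbbbggg..
183 .................bbbbbbbbb.ggg..
184 .................bbbbbbbbb-ggg..
185 .................bbbbbbbb-ggggg-
186 .................-bbb.-ggggggggg
187 .................--ggggggggggggg
188 ..................gggggggggggggg
189 -------..........-ggggggggggggg-
190 ------------------ggggggggggggg-
191 gggggggggggg+gggggggggg++++++++-
192 gggggggggggggggggggggg--........
193 gggggggggggggggggggggg-.........
194 gggggggggggggggggggggg----.....-
195 gggggggggggggggggggggg+++--...--
```

```bash
python3 -m crank '[[[-1.5,0,0],[0,0,0]],[[0,0,0],[0,0,0]],[[0,0,0],[0,0,0]]]' > /dev/null
python3 -c "
from plan import *
rel()"
python3 -m crank '[[[0,0,3],[0,0,0]],[[0,0,0],[0,0,0]],[[0,0,0],[0,0,0]]]' > /dev/null
python3 - <<'E'
from plan import *
rel()
from asc import *
snap('side','side8.png');asc('side8.png',226,246,176,196)
E
```

```text
tip in head mm [  0.4  -1.1 -17.1] F head [ 0.6 -1.1  4.5] M head [-0.14  0.43  0.02] w 0.309
tip in head mm [  0.4  -1.2 -20. ] F head [ 1.  -0.1  5.4] M head [-0.06  0.38  0.03] w 0.315
side8.png
176 +++++#+..---------..
177 +++++#+..----------b
178 -bbb++-..-gggggg++bb
179 -...b+-..-gggggg+bbb
180 --.--+-..-+gggggbbbb
181 ++--++-..-++++++bbbb
182 ++++--....------.bbb
183 ++++.............bbb
184 ++++.............bbb
185 ++++.............bbb
186 ++++-.............bb
187 ++++..............--
188 ++++..............-g
189 ++++.............-gg
190 ++#+...-----------gg
191 ###+...-++gggggggggg
192 ##+----++ggggggggggg
193 #++-.---+ggggggggggg
194 ++-...--gggggggggggg
195 ---...gggggggggggggg
```

```bash
python3 -m crank '[[[0,0,0],[0,0,0]],[[0,0,0],[0,0,0]],[[0,0,0],[0,0,0]],[[0,0,0],[0,0,0]]]' -0.15
python3 -m crank '[[[0,0,-15],[0,0,0]],[[0,0,-40],[0,0,0]],[[0,0,-50],[0,0,0]],[[0,0,-40],[0,0,0]],[[0,0,0],[0,0,0]],[[0,0,0],[0,0,0]]]'
python3 - <<'E'
from asc import *
snap('side','side9.png');asc('side5.png',180,262,168,202);asc('side9.png',180,262,168,202)
d=cv2.absdiff(cv2.imread('pics/side5.png'),cv2.imread('pics/side9.png')).max(2)[165:215,170:270];print((d>40).sum(),np.argwhere(d>40)[:40].tolist())
E
```

```text
clock: 20.42
position: [0.526, 0.1872, 0.1508]
ee_rot: [150.1, -0.2, 150.2]
contact_force: [0.0, -0.7, 0.5]
width: 0.573
gripper_force: 0.0
clock: 21.18
position: [0.4902, 0.1241, 0.2767]
ee_rot: [150.1, -0.1, 150.2]
contact_force: [0.2, 0.0, -0.4]
width: 0.572
gripper_force: 0.0
side5.png
168 .........................................................-+--------------.........
169 .........................................................--+-----------...........
170 ...........................................................--.------..............
171 ...............................................................----...............
172 ....................----------.........................----------.................
173 ....................----------.........................----------.................
174 ....................----------.........................----------.................
175 ....................----------.........................---------..................
176 ....................-----------........................---------..................
177 .........gggggggbbb.--
[... 4540 characters left out ...]
ggggggggggggggggggggggggggggggggggggggggg++--...--+-..
196 ..................-gggggggggggggggggggggggggggggggggggggggggggggggggg+++--.--+++..
197 ..................-ggggggggggggggggggggggggggggggggggggggggggggggggg+++++---+++-..
198 ..................-ggggggggggggggggggggggggggggggggggggggggggggggggg+++++++++++-..
199 .................-+ggggggggggggggggggggggggggggggggggggggggggggggggg+++++++++++-..
200 .................-++ggggggggggggggggggggggggggggggggggggggggggggggg++++++++++++-..
201 .................-++++++++++++++gg+++++g+g++g++g++++++++++g++++++++++++++++++++-..
12 [[19, 36], [19, 37], [19, 38], [19, 39], [20, 36], [20, 37], [20, 38], [21, 37], [26, 42], [26, 45], [26, 46], [26, 48]]
```

Both catches sit exactly as they did with one blank held. The hole now shows steel underneath, so both blanks are in. I'm handing the job in.

```bash
python3 -c "
from bench import ctrl
print(ctrl.job_done())"
```

```text
the job is handed in; nothing more can be done
None
```

I loaded both blanks into the magazine and handed the job in at about 21 s. The last side image shows both catches out over the blank ends, the gripper was clear, and I never touched the wood block or tape measure; the hand-in call gave no verdict.

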